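# Load the kitting tote and dock it behind the lip

### The arm

A 6-joint arm with a two-finger parallel gripper is mounted at the origin on a cart in front of the work surface, level with it; the furniture and walls round the work are solid. World frame = base frame: x ahead of the robot, y to its left, z up, the work surface at z = 0. Lengths are in m, angles in rad, forces in N, time in s.
With the tool pointing down it reaches from about 0.4 to 0.825 m from the base axis. Payload 7 kg.
Tool frame: the origin (TCP) lies midway between the tips of the shut fingers; the grasp point (between the pads) lies arm.hold_point_z behind it (arm.hold_point_z is the distance from the TCP to the grasp point, in m); z points along the fingers, y is the line along which they close (so a half turn about z gives the same grasp; the last joint's range is limited). The gripper opens to 88 mm and grips with 3 to 60 N. Pads are 19 mm wide; open, the fingers measure 130 mm over their backs; the gripper's body (78 mm by 193 mm) begins 47 mm behind the grasp point.
Start: joints at [1.542, 0.359, 0.012, 0, -1.224, -0.288], TCP at [0.21, 0.641, 0.227] pointing down, gripper open.
Joint ranges: [-3.07, 3.07], [-1.43, 2.12], [-1.02, 1.25], [-3.03, 1.67], [-3.05, -0], [-3.03, 3.03]. Speed limits (rad/s): [2.39, 2.39, 3.01, 3.14, 3.14, 3.14].

### API

Orientations are given as [roll, pitch, yaw] about the fixed x, y, z axes, in that order (R = Rz(yaw) Ry(pitch) Rx(roll)).
In Python, from station import arm gives the robot as it stands.
- The arm moves only by the shell command python3 -m crank 'ROWS' [OPENING] [FORCE]. ROWS is JSON, a list that holds one entry, the list of rows, each a list of 4 numbers: the shift along the tool's x, y, z in units of 25 mm (1.0 is 25 mm), then the turn about the tool's z in units of 5 degrees (1.0 is 5 degrees). A call has 1 to 12 rows; each row is the pose to reach, as a shift and turn from the pose commanded when the call began, along the tool's axes at that moment; what a row does not reach only later rows make up. A row lasts 1/8 s, in which the tool goes at most 62.5 mm and 10.7 degrees, less where a joint would pass 70% of its speed; a pose out of reach is approached as far as the arm can. A call with a gripper value outside its range is refused whole. OPENING is the closure, from 0 (fully open) to 1 (shut), set as the call begins (- or left out, the last holds). The fingers move at their own pace and stop on an object; FORCE is the grip in N (left out, the last holds). Time passes only in rows, so rows that repeat a pose let the fingers close. It gives the time, the measured TCP pose, the force, the opening and the grip force at its end, in the units of the state.
- arm.get_state(): the state, without advancing time (a new reading comes with each control period).
- arm.grab_frame(name): name is "scene" or "top" or "wrist"; returns (picture, depth): 480x640x3 uint8, red, green, blue; 480x640 float32, m along the optical axis (not along the pixel's ray), 0 where there is no reading.
- arm.get_calibration(name): a dict with "mtx" (3x3 intrinsics, pixels), "R" (3x3) and "t" (3): a world point X has camera coordinates R X + t; the wrist camera has in their place "mount" (4x4, takes a point from camera to tool coordinates, whose origin is the TCP and whose axes are the flange's). Camera axes: x right, y down, z forward; pixel columns grow to the right and rows downward; lengths in m; the calibration is good to about 2 mm. A picture is of the moment at which its call begins: read the wrist's pose just before it. get_calibration takes no time and is no camera call.
- arm.job_done(): hands the job in; it is judged then, once.
Trained networks look in the newest picture that a camera, given by its name, has taken for a name from the list of things; names that differ only in an ending like _2 or _b are one class to them, and where a whole thing is asked for, a point or a joint stands for the part that bears it (a point fixed in the world has none). Each returns a list of dicts, best first, with "score" (0 to 1); they miss things now and then, are a little off and sometimes report something else, mostly with a low value. They report only what shows in the picture. A call takes as long as a camera call.
- arm.recognise(thing, camera): "extent" ([left, top, width, height] in pixels, round what is visible of it).
- arm.trace(thing, camera): "mask" (480x640 bool, what is visible of it) and "extent" ([left, top, width, height] in pixels, round what is visible of it).
The state is a dict: "t": time; "q": joint angles; "qd": joint speeds; "joint_efforts": joint torques, N m; "eef_pos": TCP position; "ee_rot": TCP orientation; "force": force on the tool from outside, world axes, zero at the start; "moment": the same for the moment, N m; "width": finger opening in m; "gripper_force": force on a finger pad.
Only numpy, scipy, OpenCV 4.12 (cv2) and the standard library are available. Lean on these libraries where they do the work, as an engineer would, in place of code of your own. Each camera call takes 0.05 s, during which the arm holds its last target. There are 200 camera calls.

### The job

Slide the tote's divider all the way over to its stop towards the hex key so that the wide bay is made, then lay the pin case flat on the floor of that bay. Then push the loaded tote, without lifting it, up the ramp of the docking stand until its rear edge drops behind the lip and it lies level on the deck, the case and the hex key still in their bays. Do not knock aside the loose spare ring or the grease tub beside the work.

Things in the scene. Friction and masses are not known exactly. Their poses are not given: they have to be found in the camera images.
- dock: Fixed docking stand: ramp between rails, lip, sunken deck, end stop. Origin: middle of the ramp's toe on the worktop; +x runs level up the ramp, z up. Along x (mm): ramp 0-90 rising to 22; lip 90-100, height 22; deck 100-218, height 12; stop 218-228, 45 high. Rails 8 thick, 45 high, 164 apart inside; from x=0 to -40 they flare to 204 apart, 30 high
- dock_seat (a point): on the stand: where the origin of the docked tote comes to lie (159 mm along x from the stand's origin, height 12 mm); the tote has 5 mm of play forwards and backwards and 5 mm to each side
- tote: Open grey tote, 108 long (its x; +x = front, towards the ramp within 0.12 rad) x 154 wide (y) x 36 mm high, walls and floor 4 mm, 0.4 to 0.75 kg; origin at the centre of its underside, standing just before the ramp. Inside 100 x 146. A divider makes two bays: at +y for the pin case, at -y a narrow one with the hex key
- divider (a joint): slide of the divider along the tote's -y, in m: 0 to 0.078 (stop); it stays where it is left, friction about 0.8 N. At value q the +y bay is 26 mm + q wide: 104 mm at the stop, the -y bay then 38 mm
- tab (a point): middle of the divider's upright push tab (moves with it), 62 mm above the tote's underside; the tab is 40 mm wide along the tote's x, 4 mm thick (its top bead 6.5 mm) and stands from 32 to 66 mm above the tote's underside. Push it along the tote's -y to slide the divider
- pin_case: Small closed blue case, a block 52 (its x) by 79 (its y) by 25 mm high, 0.14 kg, lid fixed shut; origin at the centre of its underside; it stands on the worktop beside the stand, on the side away from the robot. It fits the wide bay with its 79 mm side along the tote's length
- hex_key: Hex key lying flat, 30 by 92 by 6 mm, loose in the tote's -y bay; origin at the centre of its underside; it stays there
- spare_ring: loose orange ring plate lying flat, 70 mm across, 12 mm high; origin at the centre of its underside. Bystander: leave it where it is
- grease_tub: round tub with a screw lid, 66 mm across, 42 mm high; origin at the centre of its underside. Bystander: leave it where it is

How it is judged:
By the outcome, as a careful person would: the job done as asked, in the order asked, and still so for the second after the job is handed in, with the robot touching nothing.
It also fails if it takes over 69 s, if anything falls off the work surface, if the arm or the gripper's body presses on something with over 40 N, if the wrist force passes 120 N, or if a joint passes its speed limit or range.

## Working session

There is one attempt and no reset: what is moved stays moved. The work goes in short steps, Python scripts to look and compute and a shell command to move; the robot and the scene stay as the last step left them, time stands still between calls to the robot, and variables do not carry over. Pictures are saved under pics/ and viewed, at most 12 in all, crops included, and the job is handed in when it is done.

```bash
mkdir -p pics; ls
python3 - <<'E'
from station import arm
import cv2,numpy as np
s=arm.get_state();print({k:np.round(v,3).tolist() for k,v in s.items()}, arm.hold_point_z)
for n in("scene","top"):
    p,d=arm.grab_frame(n);cv2.imwrite(f"pics/{n}0.png",p[:,:,::-1]);np.save(f"pics/{n}0.npy",d)
    c=arm.get_calibration(n);print(n,np.round(c["mtx"],1).tolist(),np.round(c["R"],3).tolist(),np.round(c["t"],3))
    for th in("dock","tote","tab","pin_case","hex_key","spare_ring","grease_tub"):
        r=arm.trace(th,n)
        for x in r[:2]:
            m=x["mask"]&(d>0); v,u=np.nonzero(m)
            if len(u)==0: continue
            z=d[v,u];K=c["mtx"];P=np.stack([(u-K[0,2])/K[0,0]*z,(v-K[1,2])/K[1,1]*z,z],1)
            X=(P-c["t"])@c["R"]
            np.save(f"pics/{n}_{th}.npy",X) if x is r[0] else 0
            print(n,th,round(x["score"],2),x["extent"],len(u),np.round(np.median(X,0),3),np.round(np.percentile(X,[2,98],axis=0),3).tolist())
E
```

```text
pics
{'t': 0.0, 'q': [1.542, 0.359, 0.011, -0.0, -1.224, -0.288], 'qd': [0.001, 0.001, 0.001, 0.002, 0.001, 0.001], 'joint_efforts': [0.001, -58.272, 29.305, 6.997, 0.007, -0.0], 'eef_pos': [0.21, 0.641, 0.226], 'ee_rot': [3.14, -0.0, -0.317], 'force': [-0.457, -0.234, 0.789], 'moment': [-0.039, 0.018, 0.035], 'gripper_force': 0.0, 'width': 0.088} 0.0188
scene [[566.7, 0.0, 317.4], [0.0, 566.7, 237.9], [0.0, 0.0, 1.0]] [[-0.685, -0.729, -0.014], [-0.433, 0.421, -0.797], [0.587, -0.54, -0.604]] [0.177 0.379 0.536]
scene dock 0.69 [201.8, 231.1, 211.2, 157.3] 14742 [ 0.453 -0.135  0.015] [[0.361, -0.282, 0.002], [0.549, -0.033, 0.046]]
scene tote 0.56 [335.9, 203.5, 110.6, 74.5] 4821 [ 0.463 -0.376  0.017] [[0.387, -0.432, 0.001], [0.543, -0.317, 0.057]]
scene tote 0.32 [202.9, 227.2, 210.5, 161.7] 14865 [ 0.453 -0.135  0.015] [[0.361, -0.285, 0.002], [0.549, -0.033, 0.046]]
scene tab 0.88 [395.2, 225.8, 33.3, 35.4] 536 [ 0.426 -0.381  0.033] [[0.423, -0.422, 0.008], [0.431, -0.343, 0.067]]
scene pin_case 0.57 [236.2, 219.2, 48.5, 41.9] 1181 [ 0.627 -0.204  0.024] [[0.604, -0.252, 0.00
[... 689 characters left out ...]
[360.0, 252.3, 66.6, 95.1] 5495 [ 0.464 -0.376  0.005] [[0.393, -0.429, 0.0], [0.542, -0.32, 0.039]]
top tab 0.43 [371.2, 319.4, 48.6, 7.7] 149 [ 0.428 -0.377  0.065] [[0.423, -0.42, 0.006], [0.433, -0.34, 0.069]]
top pin_case 0.82 [273.5, 184.4, 52.3, 36.0] 1291 [ 0.635 -0.212  0.025] [[0.607, -0.25, 0.002], [0.666, -0.172, 0.029]]
top hex_key 0.57 [360.3, 260.4, 56.8, 19.8] 228 [ 0.509 -0.388  0.008] [[0.503, -0.416, 0.002], [0.535, -0.329, 0.013]]
top spare_ring 0.66 [343.3, 166.5, 42.4, 41.5] 424 [ 0.675 -0.328  0.01 ] [[0.642, -0.361, -0.0], [0.707, -0.296, 0.016]]
top grease_tub 0.69 [419.1, 175.0, 38.0, 39.6] 1183 [ 0.653 -0.45   0.042] [[0.626, -0.481, 0.008], [0.685, -0.422, 0.046]]
```

Run:
```python
import cv2,numpy as np
p=cv2.imread("pics/top0.png")[140:380,160:480];cv2.imwrite("pics/top0c.png",cv2.resize(p,None,fx=2.5,fy=2.5,interpolation=cv2.INTER_CUBIC))
def rect(n,lo,hi):
    X=np.load(f"pics/top_{n}.npy");X=X[(X[:,2]>lo)&(X[:,2]<hi)]
    r=cv2.minAreaRect((X[:,:2]*1000).astype(np.float32));print(n,len(X),np.round(r[0],1),np.round(r[1],1),round(r[2],2),np.round(np.median(X[:,2]),4))
rect("tote",.030,.042);rect("pin_case",.02,.032);rect("dock",.035,.05);rect("tab",.055,.075);rect("spare_ring",.006,.02);rect("grease_tub",.035,.05);rect("hex_key",.003,.02)
# rails direction: fit lines to high points
X=np.load("pics/top_dock.npy");R=X[(X[:,2]>.038)]
for s in(R[(R[:,0]<.41)],R[(R[:,0]>.5)]):
    s=s[s[:,1]<-.06]
    f=np.polyfit(s[:,1],s[:,0],1);print(f,s[:,1].min(),s[:,1].max(),len(s))
```

```text
tote 787 [ 466.6 -374.9] [154.2 108.2] 4.96 0.0356
pin_case 1194 [ 635.7 -211. ] [52.7 78.9] 19.2 0.0254
dock 2056 [ 458.6 -149. ] [184.8 227.8] 4.81 0.0445
tab 91 [ 428.  -378.1] [ 6.3 38.6] 5.28 0.0658
spare_ring 349 [ 674.7 -328.7] [71.8 64.9] 15.37 0.0106
grease_tub 1052 [ 656.1 -452.4] [63.5 63.8] 43.17 0.0422
hex_key 212 [ 509.4 -374. ] [26.3 94.1] 20.7 0.0084
[-0.08715199  0.3595001 ] -0.26949120184844166 -0.06012664922048687 617
[-0.08667102  0.53151789] -0.25514148409162607 -0.06008158593192859 579
```

View pics/top0c.png

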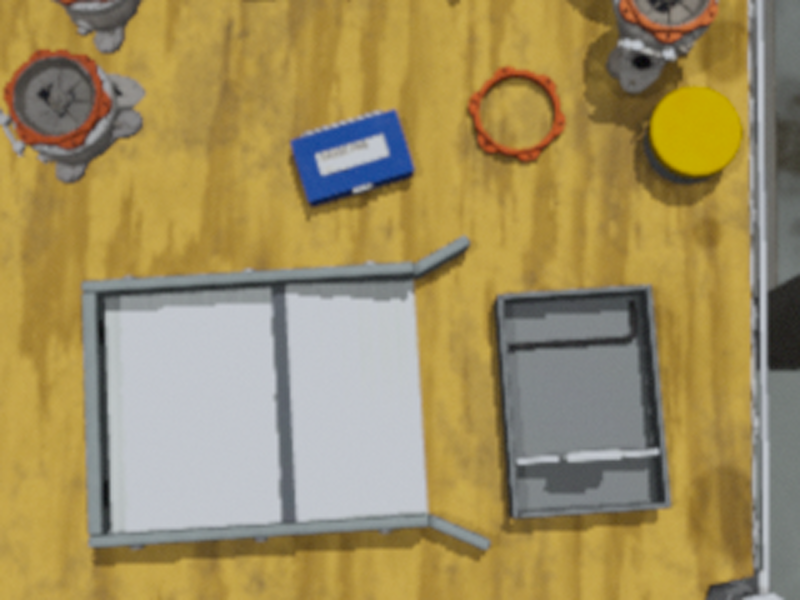

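Run:
```python
from station import arm
import numpy as np
for n in("top","scene"):
    d=np.load(f"pics/{n}0.npy");c=arm.get_calibration(n);K=c["mtx"];v,u=np.nonzero(d>0);z=d[v,u]
    X=(np.stack([(u-K[0,2])/K[0,0]*z,(v-K[1,2])/K[1,1]*z,z],1)-c["t"])@c["R"]
    ix=((X[:,0]-.2)/.05).astype(int);iy=((X[:,1]+.65)/.05).astype(int)
    G=np.full((26,15),-9.);ok=(ix>=0)&(ix<15)&(iy>=0)&(iy<26)
    np.maximum.at(G,(iy[ok],ix[ok]),X[ok,2]);print(n,"cols x .2+.05i (cm); rows y")
    for i in range(26):print(f"{-.65+.05*i:.2f}",' '.join('  . ' if g<-8 else f"{g*100:4.0f}" for g in G[i]))
    m=(X[:,1]<-.46)&(X[:,1]>-.62)&(X[:,0]>.38)&(X[:,0]<.55)
    for a in np.arange(-.53,-.46,.005):
        q=X[m&(abs(X[:,1]-a)<.0025),2];print(round(a,3),len(q),np.round(np.percentile(q,[5,50,95]),3) if len(q) else '')
```

```text
top cols x .2+.05i (cm); rows y
-0.65  -89   .    .    .    .    .   -10  -10  -10  -10  -10  -10  -10  -10  -10
-0.60  -89   .    .    .    .    .    .    .    .    .    .    .    .    .    . 
-0.55  -89   -5    3   -1   -0   -0   -1   -0   -0   -1   -0   -0    0    3    3
-0.50  -89   -5    4    1    1    1    1    1    5    5   11   10   15   15    3
-0.45  -89   .     1    4    4    4    4    0    5    9   11   14   16   16   . 
-0.40  -89   .     1    4    7    1    4    1    1    9   11   14   17   16    0
-0.35  -89   .     1    4    4    4    4    1    2    2    2   10   11   11    0
-0.30  -89   .     1    5    1    1    4    5    3    1    1   13   13   10    1
-0.25  -89   .     1    5    2    2    5    5    3    3    1   10   11   11    0
-0.20  -80   .     1    5    3    3    5    5    3    3    1    9   11   11    0
-0.15  -79   .     1    5    2    2    5    4    1    1    1    3   11   11   . 
-0.10  -80   .     1    5    4    2    5    1   11   10   11   11   11   11    0
-0.05  -79   .     0    5    5    5    5    1   11   11   11   11   11   11    0
0.00  -79   .  
[... 3375 characters left out ...]
 .    .    .    .    .    .    .    .    . 
0.55   .    .    .    .    .    .    .    .    .    .    .    .    .    .    . 
0.60   .    .    .    .    .    .    .    .    .    .    .    .    .    .    . 
-0.53 43 [-0.57  -0.561 -0.557]
-0.525 74 [-0.565 -0.558 -0.551]
-0.52 88 [-0.562 -0.558 -0.552]
-0.515 142 [-0.56  -0.555 -0.01 ]
-0.51 114 [-0.561 -0.556 -0.009]
-0.505 123 [-0.561 -0.557 -0.553]
-0.5 203 [-0.561 -0.555  0.001]
-0.495 271 [-0.562 -0.002  0.001]
-0.49 243 [-0.563 -0.002  0.001]
-0.485 263 [-0.563 -0.002  0.001]
-0.48 250 [-0.564 -0.002  0.002]
-0.475 210 [-0.564 -0.556  0.001]
-0.47 175 [-0.565 -0.559  0.001]
-0.465 159 [-0.565 -0.56   0.001]
-0.46 69 [-0.565 -0.56  -0.   ]
```

```bash
cat > h.py <<'E'
from station import arm
import numpy as np
from scipy.spatial.transform import Rotation as Ro
def to(x,y,z,yaw_deg,pos=None,yaw=None):
    s=arm.get_state();p=np.array(s["eef_pos"] if pos is None else pos);R=Ro.from_euler("xyz",s["ee_rot"]).as_matrix()
    sh=R.T@(np.array([x,y,z])-p)/.025; dy=(yaw_deg-np.degrees(s["ee_rot"][2])+180)%360-180
    print("target",x,y,z,yaw_deg,"units",np.round(sh,2),"turn",round(-dy/5,2))
def cloud(n):
    p,d=arm.grab_frame(n);c=arm.get_calibration(n)
    return p,d,c
def pts(mask,d,c):
    v,u=np.nonzero(mask&(d>0));z=d[v,u];K=c["mtx"]
    return (np.stack([(u-K[0,2])/K[0,0]*z,(v-K[1,2])/K[1,1]*z,z],1)-c["t"])@c["R"]
E
python3 - <<'E'
from h import *
to(.45,.30,.23,0);to(.5,0,.23,5);to(.4,-.378,.2,5)
d=np.load("pics/top0.npy");X=pts(d>0,d,arm.get_calibration("top"))
for a in np.arange(-.33,-.1,.02):
    m=(abs(X[:,1]-a)<.01)&(X[:,2]>.05)&(X[:,0]>.6)&(X[:,0]<.9);print(round(a,2),X[m,0].min() if m.any() else None)
E
```

```text
target 0.45 0.3 0.23 0 units [13.36  9.99 -0.14] turn -3.63
target 0.5 0 0.23 5 units [19.   20.77 -0.14] turn -4.63
target 0.4 -0.378 0.2 5 units [19.91 36.38  1.06] turn -4.63
-0.33 0.8195329149664924
-0.31 0.7839042286698353
-0.29 0.7818702787894938
-0.27 0.7887516193155596
-0.25 0.8041090993283698
-0.23 0.7974201676675634
-0.21 0.7891380216318931
-0.19 0.7978088639007581
-0.17 0.8063252984925575
-0.15 0.8128176706091611
-0.13 0.8102343855601581
-0.11 0.8127813960143043
```

```bash
python3 -m crank '[[[3.3,2.5,0,-1],[6.6,5,0,-2],[10,7.5,0,-3],[13.3,10,0,-3.6],[14.7,12.5,0,-3.9],[16.2,15.2,0,-4.2],[17.6,18,0,-4.4],[19,20.8,0,-4.6],[19.2,23,0,-4.6],[19.4,25.5,0,-4.6],[19.5,28,0,-4.6],[19.7,30.5,0,-4.6]]]' 1 10
python3 -c "
from h import *
to(.4,-.378,.15,5);to(.4,-.378,.045,5)"
```

```text
t: 2.3
eef_pos: [0.4532, -0.0469, 0.227]
ee_rot: [-3.141, -0.001, 0.085]
force: [2.7, -0.1, 0.1]
width: 0.0009
gripper_force: 0.0
target 0.4 -0.378 0.15 5 units [-3.25 13.02  3.07] turn -0.03
target 0.4 -0.378 0.045 5 units [-3.25 13.02  7.27] turn -0.03
```

```bash
python3 -m crank '[[[-0.6,2.3,0,0],[-1.2,4.6,0,0],[-1.8,6.9,0.5,0],[-2.3,9.2,1,0],[-2.9,11.2,2,0],[-3.25,13,3,0],[-3.25,13,4.4,0],[-3.25,13,5,0],[-3.25,13,5,0]]]'
python3 - <<'E'
from h import *
import cv2
to(.4,-.378,.045,5)
p,d,c=cloud("top")
for r in arm.trace("tab","top")[:1]:
    X=pts(r["mask"],d,c);X=X[X[:,2]>.055];print(r["score"],len(X),X.mean(0) if len(X) else 0)
E
```

```text
t: 3.42
eef_pos: [0.3995, -0.3753, 0.1011]
ee_rot: [-3.141, 0.002, 0.085]
force: [-0.1, 0.2, -0.6]
width: 0.0004
gripper_force: 0.0
target 0.4 -0.378 0.045 5 units [0.01 0.11 2.24] turn -0.02
```

```bash
python3 -m crank '[[[0,0.1,1,0],[0,0.1,2.2,0],[0.4,0.1,2.2,0],[0.8,0.1,2.2,0],[1.2,0.1,2.2,0],[1.6,0.1,2.2,0],[2,0.1,2.2,0],[2.4,0.1,2.2,0],[2.8,0.1,2.2,0],[3.1,0.1,2.2,0],[3.4,0.1,2.2,0],[3.4,0.1,2.2,0]]]'
python3 -m crank '[[[0.15,0,0,0],[0.3,0,0,0],[0.4,0,0,0],[0.4,0,0,0]]]'
python3 - <<'E'
from h import *
import cv2
p,d,c=cloud("top");cv2.imwrite("pics/top1.png",cv2.resize(p[220:370,180:460,::-1],None,fx=2.5,fy=2.5))
X=pts(arm.trace("tote","top")[0]["mask"],d,c);X=X[(X[:,2]>.03)&(X[:,2]<.042)];print(cv2.minAreaRect((X[:,:2]*1000).astype(np.float32)))
E
```

```text
t: 5.03
eef_pos: [0.4853, -0.371, 0.0464]
ee_rot: [3.142, -0.0, 0.085]
force: [-0.7, -0.6, -0.7]
width: 0.0005
gripper_force: 0.0
t: 5.52
eef_pos: [0.4949, -0.3701, 0.0464]
ee_rot: [-3.142, -0.0, 0.085]
force: [-1.3, 0.2, -1.5]
width: 0.0006
gripper_force: 1.0
((433.30615234375, -377.80377197265625), (68.6878662109375, 108.54939270019531), 4.683488845825195)
```

View pics/top1.png

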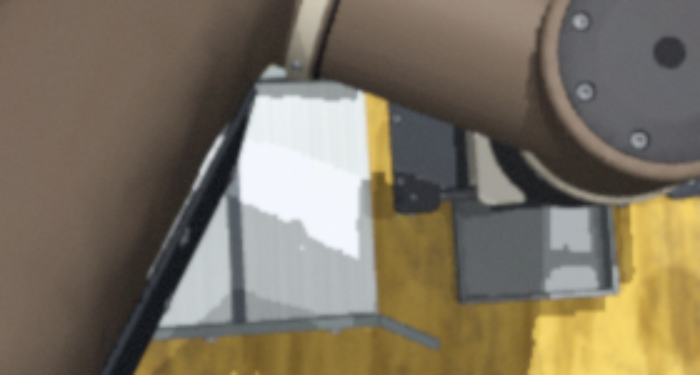

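```bash
python3 -m crank '[[[0.08,0,0,0],[0.1,0,0,0],[-0.2,0,0,0],[-0.2,0,-1.5,1],[-0.2,0,-4,3]]]' 0
python3 - <<'E'
from h import *
import cv2
to(.6357,-.211,.13,-70.8)
p,d,c=cloud("top")
for th,lo,hi in (("tote",.03,.042),("tab",.055,.075),("pin_case",.02,.032)):
    r=arm.trace(th,"top")
    if not r: print(th,"none");continue
    X=pts(r[0]["mask"],d,c);X=X[(X[:,2]>lo)&(X[:,2]<hi)];print(th,r[0]["score"],len(X),cv2.minAreaRect((X[:,:2]*1000).astype(np.float32)) if len(X) else 0)
E
```

```text
t: 6.25
eef_pos: [0.4886, -0.3703, 0.1459]
ee_rot: [-3.141, 0.003, -0.182]
force: [1.7, -0.9, 0.2]
width: 0.0445
gripper_force: 0.0
target 0.6357 -0.211 0.13 -70.8 units [ 4.64 -7.33  0.63] turn 12.08
tote 0.71 320 ((438.15863037109375, -378.38287353515625), (74.0079116821289, 108.8169937133789), 3.2063190937042236)
tab none
pin_case 0.48 1142 ((462.57391357421875, -219.40118408203125), (191.15689086914062, 186.39260864257812), 87.35999298095703)
```

```bash
python3 -m crank '[[[0.8,-1.3,-0.3,2],[1.6,-2.6,-0.3,4],[2.4,-3.9,-0.3,6],[3.2,-5.2,-0.3,8],[4,-6.4,0,10],[4.6,-7.3,0.3,12],[4.6,-7.3,0.6,12.1],[4.6,-7.3,0.6,12.1]]]' 0.15
python3 - <<'E'
from h import *
import cv2
s=arm.get_state();print(s["eef_pos"],s["ee_rot"])
T=np.eye(4);T[:3,:3]=Ro.from_euler("xyz",s["ee_rot"]).as_matrix();T[:3,3]=s["eef_pos"]
p,d=arm.grab_frame("wrist");c=arm.get_calibration("wrist");M=T@c["mount"]
cc={"mtx":c["mtx"],"R":M[:3,:3].T,"t":-M[:3,:3].T@M[:3,3]}
cv2.imwrite("pics/w1.png",p[:,:,::-1])
def rr(m,d,c,lo,hi,n):
    X=pts(m,d,c);X=X[(X[:,2]>lo)&(X[:,2]<hi)];print(n,len(X),cv2.minAreaRect((X[:,:2]*1000).astype(np.float32)) if len(X) else 0,np.median(X[:,2]))
for r in arm.trace("pin_case","wrist")[:2]: rr(r["mask"],d,cc,.018,.034,"case w %.2f"%r["score"])
p,d,c=cloud("top")
for th,lo,hi in (("tote",.03,.042),("tab",.055,.075)):
    for r in arm.trace(th,"top")[:1]: rr(r["mask"],d,c,lo,hi,th)
E
```

```text
t: 7.45
eef_pos: [0.6339, -0.2113, 0.1298]
ee_rot: [3.139, 0.001, -1.231]
force: [-0.0, -0.6, 0.2]
width: 0.0747
gripper_force: 0.0
[ 0.63390899 -0.21129366  0.12980152] [ 3.13910390e+00  1.26684426e-03 -1.23065701e+00]
case w 0.76 7353 ((636.2820434570312, -212.56979370117188), (51.917991638183594, 78.98800659179688), 18.77235984802246) 0.02501794589727949
tote 867 ((478.709228515625, -375.8717956542969), (154.42796325683594, 108.92353820800781), 4.171976089477539) 0.03558721487475568
tab 62 ((510.8420104980469, -371.55804443359375), (5.259302139282227, 36.488250732421875), 3.827174425125122) 0.0661236809100047
```

View pics/w1.png

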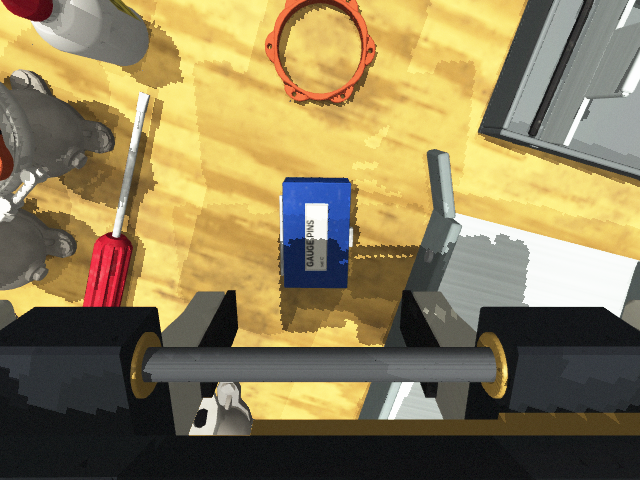

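```bash
python3 -m crank '[[[0.08,-0.07,1.5,0.15],[0.08,-0.07,3,0.15],[0.08,-0.07,4.2,0.15],[0.08,-0.07,4.8,0.15],[0.08,-0.07,5.03,0.15],[0.08,-0.07,5.03,0.15]]]' 
python3 -m crank '[[[0,0,0,0],[0,0,0,0],[0,0,0,0],[0,0,0,0],[0,0,0,0],[0,0,0,0]]]' 0.8 25
```

```text
t: 8.45
eef_pos: [0.6378, -0.2127, 0.0065]
ee_rot: [-3.141, -0.0, -1.246]
force: [1.0, -1.0, 0.2]
width: 0.0747
gripper_force: 0.0
t: 9.2
eef_pos: [0.6374, -0.2126, 0.0062]
ee_rot: [-3.142, -0.0, -1.246]
force: [-1.6, 1.5, 5.8]
width: 0.0465
gripper_force: 25.0
```

```bash
python3 -m crank '[[[0,0,-0.5,0],[0,0,-1.5,0],[0,0,-3,0],[0,0,-4.5,0],[0,0,-4.5,0]]]'
python3 - <<'E'
from h import *
import cv2
s=arm.get_state();T=np.eye(4);T[:3,:3]=Ro.from_euler("xyz",s["ee_rot"]).as_matrix();T[:3,3]=s["eef_pos"]
p,d=arm.grab_frame("wrist");c=arm.get_calibration("wrist");M=T@c["mount"]
cv2.imwrite("pics/w2.png",p[:,:,::-1])
cc={"mtx":c["mtx"],"R":M[:3,:3].T,"t":-M[:3,:3].T@M[:3,3]}
for r in arm.trace("pin_case","wrist")[:1]:
    X=pts(r["mask"],d,cc);print(np.percentile(X,[2,50,98],axis=0))
    L=(X-s["eef_pos"])@T[:3,:3];print("tool",np.percentile(L,[2,50,98],axis=0)*1000)
E
```

```text
t: 9.82
eef_pos: [0.6397, -0.2129, 0.1227]
ee_rot: [-3.135, -0.003, -1.246]
force: [-0.1, 0.3, -2.2]
width: 0.0466
gripper_force: 25.0
[[ 0.61243206 -0.25452553  0.12229493]
 [ 0.64365493 -0.22707446  0.14136678]
 [ 0.67090853 -0.17494604  0.14278957]]
tool [[-37.72474117 -23.74284455 -20.07571709]
 [ 15.42952261  -0.53042166 -18.67350347]
 [ 38.79183855  22.05343181   0.42527593]]
```

View pics/w2.png

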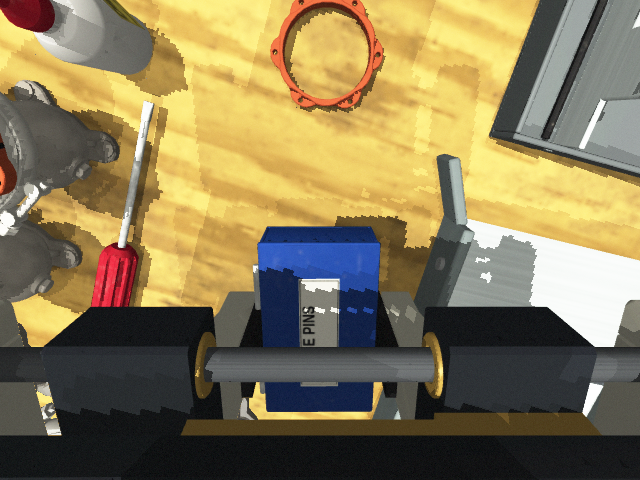

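```bash
python3 -c "
from h import *
to(.458,-.3774,.12,-85.8)"
```

```text
target 0.458 -0.3774 0.12 -85.8 units [ 3.97  8.9  -0.06] turn 2.88
```

```bash
python3 -m crank '[[[0.4,0.9,-0.1,0.3],[0.8,1.8,-0.1,0.6],[1.3,3,-0.1,1],[1.8,4,-0.1,1.5],[2.3,5.2,-0.1,2],[2.8,6.4,-0.1,2.5],[3.3,7.5,-0.1,2.9],[3.7,8.4,0,2.9],[3.97,8.9,0,2.9],[3.97,8.9,0,2.9],[3.97,8.9,0,2.9]]]'
python3 - <<'E'
from h import *
import cv2
s=arm.get_state();T=np.eye(4);T[:3,:3]=Ro.from_euler("xyz",s["ee_rot"]).as_matrix();T[:3,3]=s["eef_pos"]
p,d=arm.grab_frame("wrist");c=arm.get_calibration("wrist");M=T@c["mount"]
cv2.imwrite("pics/w3.png",p[:,:,::-1])
cc={"mtx":c["mtx"],"R":M[:3,:3].T,"t":-M[:3,:3].T@M[:3,3]}
X=pts(d>0,d,cc)
L=(X-s["eef_pos"])@T[:3,:3]*1000
# rim points of tote and tab in tool coords
for n,lo,hi in(("rim",.031,.041),("tab",.058,.072)):
    m=(X[:,2]>lo)&(X[:,2]<hi)&(abs(X[:,0]-.47)<.12)&(abs(X[:,1]+.38)<.08);print(n,m.sum(),np.percentile(L[m],[1,50,99],axis=0).round(1).tolist(),np.round(np.percentile(X[m],[1,99],axis=0),4).tolist())
to(.458,-.3774,.012,-85.8)
E
```

```text
t: 11.3
eef_pos: [0.4585, -0.3776, 0.1184]
ee_rot: [-3.141, -0.0, -1.5]
force: [0.5, -0.4, -1.4]
width: 0.0466
gripper_force: 25.0
rim 4321 [[-38.0, -96.5, 79.2], [40.1, -50.9, 82.9], [55.5, 56.7, 87.2]] [[0.4016, -0.4357, 0.0312], [0.5571, -0.3329, 0.0392]]
tab 695 [[-14.4, -55.8, 50.7], [4.5, -52.4, 52.3], [21.3, -49.6, 60.0]] [[0.5074, -0.3951, 0.0584], [0.5151, -0.3593, 0.0676]]
target 0.458 -0.3774 0.012 -85.8 units [-0.    0.03  4.25] turn -0.02
```

View pics/w3.png

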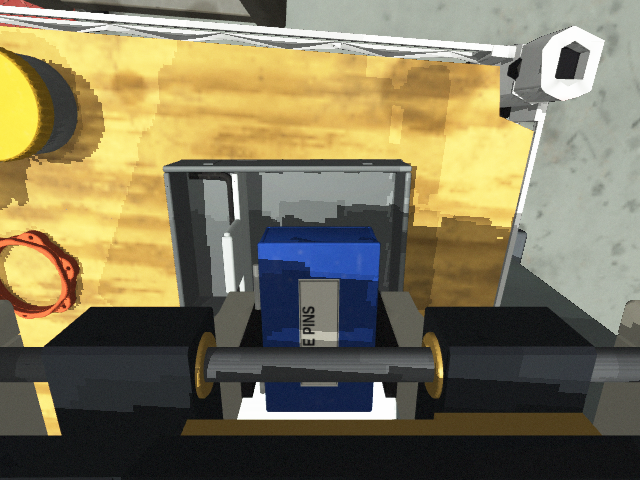

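```bash
python3 -m crank '[[[0.04,0.04,1.2,0],[0.04,0.04,2.4,0],[0.04,0.04,3.2,0],[0.04,0.04,3.7,0],[0.04,0.04,4,0],[0.04,0.04,4.2,0],[0.04,0.04,4.28,0],[0.04,0.04,4.28,0]]]'
```

```text
t: 12.35
eef_pos: [0.4575, -0.3788, 0.0117]
ee_rot: [-3.141, -0.0, -1.499]
force: [0.4, 0.9, -2.2]
width: 0.0465
gripper_force: 25.0
```

```bash
python3 -m crank '[[[0,0,0.05,0],[0,0,0.06,0],[0,0,0.06,0]]]'
python3 -m crank '[[[0,0,0,0],[0,0,0,0],[0,0,0,0]]]' 0.39
python3 -m crank '[[[0,0,-0.4,0],[0,0,-1.2,0],[0,0,-2.5,0],[0,0,-4.5,0]]]'
```

```text
t: 12.72
eef_pos: [0.4574, -0.3787, 0.0102]
ee_rot: [-3.141, -0.0, -1.499]
force: [0.6, 1.4, 1.7]
width: 0.0464
gripper_force: 25.0
t: 13.1
eef_pos: [0.4573, -0.3786, 0.0098]
ee_rot: [3.142, 0.0, -1.499]
force: [-0.2, -0.3, 0.1]
width: 0.0534
gripper_force: 0.0
t: 13.6
eef_pos: [0.4563, -0.3782, 0.1228]
ee_rot: [3.139, 0.001, -1.499]
force: [0.8, 0.3, 0.9]
width: 0.0534
gripper_force: 0.0
```

Run:
```python
from h import *
to(.485,-.457,.122,-85);to(.485,-.457,.014,-85)
```

```text
target 0.485 -0.457 0.122 -85 units [ 3.23 -0.92  0.03] turn -0.18
target 0.485 -0.457 0.014 -85 units [ 3.23 -0.93  4.35] turn -0.18
```

```bash
python3 -m crank '[[[0.8,-0.2,0,0],[1.6,-0.5,0,-0.1],[2.4,-0.8,0,-0.2],[3.2,-0.93,0,-0.2],[3.23,-0.93,0,-0.2],[3.23,-0.93,0,-0.2]]]' 0
python3 - <<'E'
from h import *
import cv2
p,d,c=cloud("top");cv2.imwrite("pics/top2.png",cv2.resize(p[220:370,180:460,::-1],None,fx=2.5,fy=2.5))
for th,lo,hi in (("tote",.03,.042),("tab",.055,.075),("pin_case",.02,.04),("hex_key",.003,.02)):
    for r in arm.trace(th,"top")[:1]:
        X=pts(r["mask"],d,c);X=X[(X[:,2]>lo)&(X[:,2]<hi)];print(th,r["score"],len(X),cv2.minAreaRect((X[:,:2]*1000).astype(np.float32)) if len(X) else 0, np.median(X[:,2]))
to(.485,-.457,.014,-85)
E
```

```text
t: 14.35
eef_pos: [0.4859, -0.4572, 0.1225]
ee_rot: [3.142, 0.0, -1.482]
force: [0.6, 0.3, 0.2]
width: 0.0876
gripper_force: 0.0
tote 0.95 808 ((478.5001525878906, -375.5609130859375), (154.16342163085938, 109.05243682861328), 4.165881633758545) 0.03559643646888769
tab 0.64 88 ((511.3037109375, -372.5650634765625), (6.647617340087891, 38.39479446411133), 6.277669429779053) 0.06598235660889207
pin_case 0.79 1270 ((457.9805603027344, -376.5332336425781), (50.960758209228516, 79.4839859008789), 5.081077575683594) 0.02920649067285387
target 0.485 -0.457 0.014 -85 units [-0.01  0.05  4.35] turn 0.03
```

View pics/top2.png

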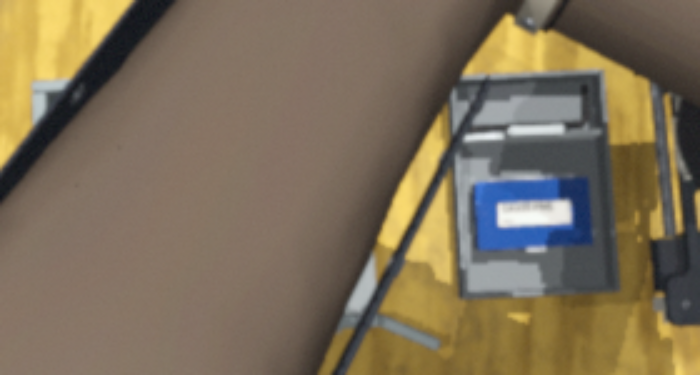

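```bash
python3 -m crank '[[[0,0,1.5,0],[0,0,3,0],[0,0,4.3,0],[-0.3,0,4.3,0],[-0.6,0,4.3,0],[-0.9,0,4.3,0],[-1.3,0,4.3,0],[-1.7,0,4.3,0],[-2.1,0,4.3,0],[-2.5,0,4.3,0],[-2.9,0,4.3,0],[-2.9,0,4.3,0]]]'
python3 - <<'E'
from h import *
import cv2
s=arm.get_state();x,y,z=s["eef_pos"];print("TCP s,lat",(x-.4684)*-.0867+(y+.2625)*.996,(x-.4684)*-.996-(y+.2625)*.087)
p,d,c=cloud("top")
for th,lo,hi in (("tote",.02,.05),("pin_case",.02,.05)):
    for r in arm.trace(th,"top")[:1]:
        X=pts(r["mask"],d,c);X=X[(X[:,2]>lo)&(X[:,2]<hi)];print(th,r["score"],len(X),cv2.minAreaRect((X[:,:2]*1000).astype(np.float32)) if len(X) else 0)
E
```

```text
t: 16.1
eef_pos: [0.4803, -0.3847, 0.016]
ee_rot: [-3.14, -0.001, -1.481]
force: [-0.1, 0.2, 0.8]
width: 0.0877
gripper_force: 0.2
TCP s,lat -0.12271489511795936 -0.0012589290641741666
pin_case 0.58 1295 ((453.0712890625, -319.7530822753906), (50.85728073120117, 78.98731231689453), 5.294543266296387)
```

```bash
python3 -m crank '[[[-0.4,0,0,0],[-0.8,0,0,0],[-1.2,0,0,0],[-1.6,0,0,0],[-2,0,0,0],[-2.4,0,0,0],[-2.8,0,0,0],[-3.2,0,0,0],[-3.6,0,-0.05,0],[-4,0,-0.1,0],[-4.4,0,-0.15,0],[-4.4,0,-0.15,0]]]'
python3 - <<'E'
from h import *
import cv2
s=arm.get_state();x,y,z=s["eef_pos"];print("TCP s,lat",(x-.4684)*-.0867+(y+.2625)*.996,(x-.4684)*-.996-(y+.2625)*.087)
p,d,c=cloud("scene");cv2.imwrite("pics/s3.png",cv2.resize(p[160:410,180:500,::-1],None,fx=2.3,fy=2.3))
E
```

```text
t: 17.75
eef_pos: [0.47, -0.2748, 0.0188]
ee_rot: [-3.141, 0.0, -1.481]
force: [0.0, 0.2, -0.0]
width: 0.0879
gripper_force: 0.0
TCP s,lat -0.012351048456143106 -0.00047904126220849963
```

View pics/s3.png

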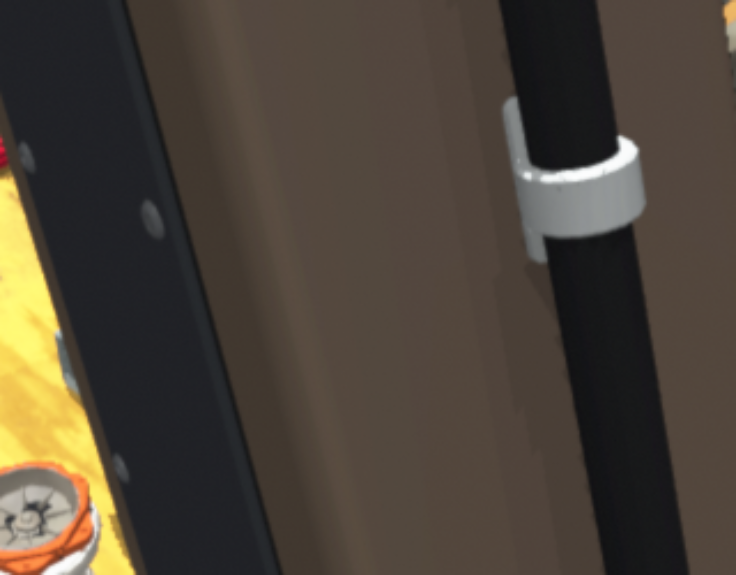

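```bash
cat >> h.py <<'E'
import cv2
def look(n="top"):
    s=arm.get_state();O=np.array([.4684,-.2625,0]);A=np.array([[-.0867,.996,0],[-.996,-.0867,0],[0,0,1]])
    print("TCP dock",np.round((np.array(s["eef_pos"])-O)@A.T*1000,1))
    p,d,c=cloud(n)
    for th in("pin_case","tote","tab","hex_key"):
        for r in arm.trace(th,n)[:1]:
            X=(pts(r["mask"],d,c)-O)@A.T*1000
            if len(X): print(th,round(r["score"],2),len(X),np.round(np.percentile(X,[2,50,98],axis=0)).tolist())
    return p
E
python3 -c "
from h import *
p=look();cv2.imwrite('pics/t4.png',cv2.resize(p[220:370,180:460,::-1],None,fx=2.5,fy=2.5))"
```

```text
TCP dock [-12.7  -0.5  18.8]
pin_case 0.95 742 [[24.0, 11.0, 35.0], [64.0, 29.0, 46.0], [95.0, 43.0, 54.0]]
tote 0.76 1095 [[32.0, 10.0, 12.0], [81.0, 58.0, 26.0], [110.0, 76.0, 64.0]]
```

View pics/t4.png

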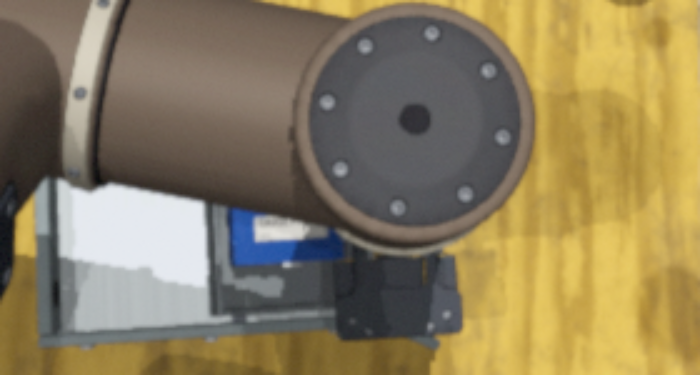

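```bash
python3 -m crank '[[[-0.3,0,-0.1,0],[-0.6,0,-0.2,0],[-0.9,0,-0.32,0],[-1.2,0,-0.43,0],[-1.5,0,-0.58,0],[-1.8,0,-0.7,0],[-2.1,0,-0.74,0],[-2.4,0,-0.74,0],[-2.7,0,-0.74,0],[-3,0,-0.74,0],[-3.3,0,-0.74,0],[-3.3,0,-0.74,0]]]'
python3 -c "
from h import *
p=look();cv2.imwrite('pics/t5.png',cv2.resize(p[220:370,180:460,::-1],None,fx=2.5,fy=2.5))"
```

```text
t: 19.55
eef_pos: [0.4623, -0.1928, 0.0369]
ee_rot: [3.141, 0.0, -1.481]
force: [-0.0, 0.1, -1.1]
width: 0.0878
gripper_force: 0.0
TCP dock [69.9 -0.  36.9]
pin_case 0.78 246 [[122.0, 30.0, 40.0], [152.0, 39.0, 45.0], [176.0, 46.0, 49.0]]
tote 0.67 944 [[121.0, 31.0, 15.0], [163.0, 58.0, 22.0], [190.0, 76.0, 54.0]]
tab 0.5 892 [[123.0, 31.0, 15.0], [163.0, 59.0, 22.0], [190.0, 76.0, 54.0]]
hex_key 0.32 3382 [[-32.0, -97.0, -1.0], [22.0, 41.0, 10.0], [223.0, 96.0, 47.0]]
```

View pics/t5.png

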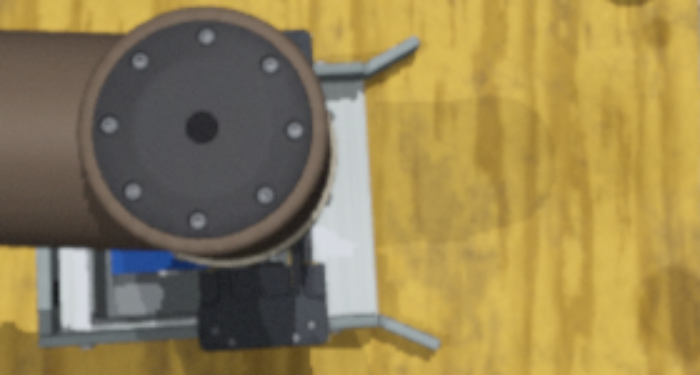

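```bash
python3 -m crank '[[[-0.25,0,0,0],[-0.5,0,0,0],[-0.7,0,0,0],[-0.85,0,0,0],[-1,0,0,0],[-1.06,0,0,0],[-1.06,0,0,0],[-1.06,0,0,0]]]'
python3 -m crank '[[[0.6,0,0,0],[1.2,0,0,0],[2,0,-1.5,0],[3,0,-4,0],[4,0,-5,0],[6,0,-5,0],[8,0,-5,0],[8,0,-5,0],[8,0,-5,0]]]'
python3 -c "
from h import *
p=look();cv2.imwrite('pics/t6.png',cv2.resize(p[160:370,180:460,::-1],None,fx=2.5,fy=2.5))"
```

```text
t: 20.8
eef_pos: [0.4605, -0.167, 0.0372]
ee_rot: [-3.141, 0.0, -1.482]
force: [-0.7, -0.3, 0.1]
width: 0.0876
gripper_force: 0.0
t: 21.92
eef_pos: [0.4773, -0.3672, 0.1615]
ee_rot: [3.141, 0.001, -1.484]
force: [-1.4, 0.2, -0.5]
width: 0.0875
gripper_force: 0.0
TCP dock [-105.     0.3  161.5]
pin_case 0.61 146 [[68.0, -2.0, 15.0], [128.0, 30.0, 41.0], [152.0, 44.0, 597.0]]
tote 0.75 938 [[108.0, -42.0, 13.0], [119.0, 46.0, 18.0], [176.0, 76.0, 51.0]]
```

View pics/t6.png

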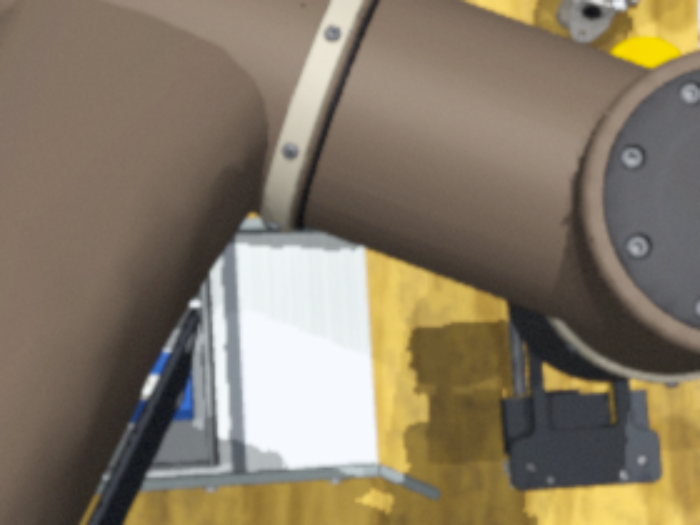

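```bash
python3 -m crank '[[[0,0,-2,0],[-1,0,-4,0],[-3,0,-4,0],[-5,-0.2,-4,0],[-7.4,-0.4,-4,0],[-9.8,-0.5,-4,0],[-12.2,-0.6,-4,0],[-14.6,-0.7,-4,0],[-17,-0.8,-4,0],[-19.4,-0.9,-4,0],[-21.8,-1,-4,0],[-24,-1,-4,0]]]'
python3 - <<'E'
from h import *
p=look();cv2.imwrite('pics/t7.png',cv2.resize(p[140:380,160:480,::-1],None,fx=2.5,fy=2.5))
look("scene")
d=arm.grab_frame("top")[1];c=arm.get_calibration("top")
for th,lo,hi in(("spare_ring",.006,.02),("grease_tub",.035,.05),("tote",.04,.056),("pin_case",.03,.05)):
    for r in arm.trace(th,"top")[:1]:
        X=pts(r["mask"],d,c);X=X[(X[:,2]>lo)&(X[:,2]<hi)];print(th,cv2.minAreaRect((X[:,:2]*1000).astype(np.float32)),np.percentile(X[:,2],[5,50,95]))
        if th=="tote":
            B=np.c_[X[:,:2],np.ones(len(X))];print("plane",np.linalg.lstsq(B,X[:,2],rcond=None)[0])
E
```

```text
t: 23.68
eef_pos: [0.4487, 0.236, 0.2626]
ee_rot: [-3.141, 0.001, -1.48]
force: [1.8, -0.4, 0.4]
width: 0.0876
gripper_force: 0.0
TCP dock [498.2 -23.6 262.6]
pin_case 0.67 1430 [[123.0, -3.0, 16.0], [162.0, 21.0, 41.0], [201.0, 45.0, 45.0]]
tote 0.77 4540 [[108.0, -75.0, 13.0], [165.0, -17.0, 17.0], [214.0, 75.0, 73.0]]
tab 0.79 289 [[116.0, -35.0, 19.0], [162.0, -31.0, 47.0], [210.0, -30.0, 81.0]]
hex_key 0.54 182 [[115.0, -64.0, 14.0], [146.0, -43.0, 21.0], [207.0, -35.0, 77.0]]
TCP dock [495.9 -23.8 262.1]
tote 0.89 4058 [[109.0, -74.0, 15.0], [156.0, -30.0, 40.0], [215.0, 78.0, 77.0]]
tab 0.78 1027 [[117.0, -34.0, 21.0], [163.0, -31.0, 43.0], [203.0, -29.0, 79.0]]
hex_key 0.22 1113 [[115.0, -35.0, 18.0], [161.0, -31.0, 43.0], [203.0, -29.0, 79.0]]
spare_ring ((675.0496826171875, -328.9514465332031), (63.668792724609375, 70.94963836669922), 46.75250244140625) [0.00691233 0.0108052  0.01479648]
grease_tub ((656.4144287109375, -452.5664978027344), (63.711692810058594, 63.79955291748047), 58.21441650390625) [0.03892223 0.04215866 0.04519288]
tote ((486.7707824707031, -99.63298034667969), (4.193810939788818, 92.66230773925781), 5.227291107177734) [0.04243998 0.04646797 0.05123142]
plane [0.07102081 0.00347235 0.01251902]
pin_case ((433.2506103515625, -102.68458557128906), (52.09540557861328, 79.4729232788086), 5.182457447052002) [0.03802559 0.04122712 0.04443645]
```

View pics/t7.png

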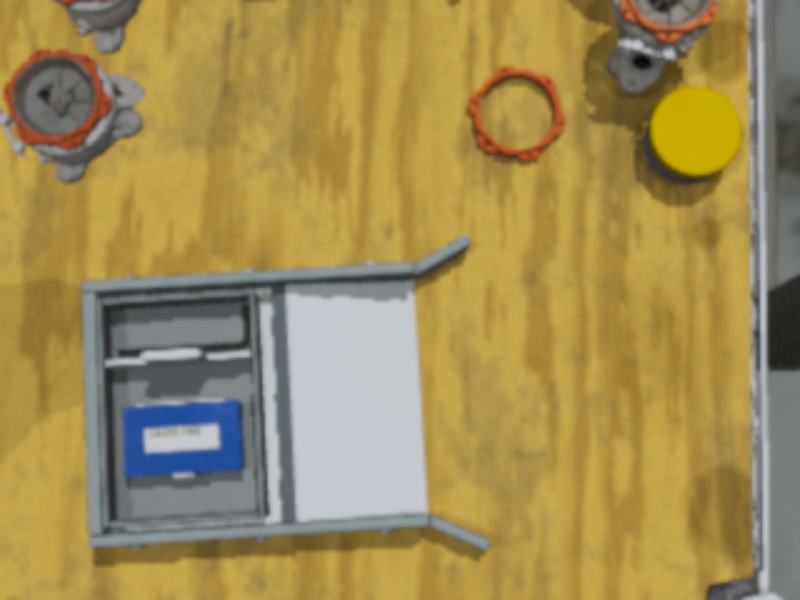

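```bash
python3 -c "
from station import arm
print(arm.job_done())"
```

```text
the job is handed in; nothing more can be done
None
```

I handed the job in at about 24 s: the divider is at its stop, the pin case lies flat in the wide bay, and the tote is down behind the lip at deck height. The ring and tub have not moved, and the hex key appears to be in its bay, though it showed only faintly in the last picture.

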